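Sort rack spacers by length into their rows

TASK

Put the short and the long spacer from the teal mat into the grey trays, each in the row of spacers of its own length, lying flat on the tray floor and roughly parallel to the ones already there. Leave the medium-length spacer on the mat, and the spacers already in the trays, where they are.

Things in the scene. Friction and masses are not known exactly. Their poses are not given: they have to be found in the camera images.
- short_spacer: Short spacer: a round zinc-plated steel tube, 18 mm diameter, with a square black plastic cap, 22 x 22 mm and 8 mm thick, on each end; 60 mm long over the caps, about 60 g. Lies loose on the teal mat. Origin on its axis at mid-length, 11 mm above what it lies on; its x axis runs along the spacer.
- long_spacer: Long spacer: a round zinc-plated steel tube, 18 mm diameter, with a square black plastic cap, 22 x 22 mm and 8 mm thick, on each end; 120 mm long over the caps, about 120 g. Lies loose on the teal mat. Origin on its axis at mid-length, 11 mm above what it lies on; its x axis runs along the spacer.
- medium_spacer: Medium spacer: a round zinc-plated steel tube, 18 mm diameter, with a square black plastic cap, 22 x 22 mm and 8 mm thick, on each end; 90 mm long over the caps, about 90 g. Also on the teal mat (3 mm thick, on the bench); it has no row and stays there. Origin on its axis at mid-length, 11 mm above what it lies on; its x axis runs along the spacer.
- short_row: Grey tray fixed to the bench, holds the row of 60 mm spacers. 240 (its x) by 160 mm (its y) outside, walls 4 mm thick, 16 mm high; floor 4 mm thick. Origin: centre of its underside, on the bench. Spacers lie across it, along its y, two of them in its +x half; its -x half is free. The two trays are alike and may change places; only the spacers in them tell which is which.
- short_sample1: A 60 mm spacer, like short_spacer, already in its row (nearer the middle of short_row). Origin on its axis at mid-length, 11 mm above what it lies on; its x axis runs along the spacer.
- short_sample2: A 60 mm spacer, like short_spacer, already in its row (near the +x end of short_row). Origin on its axis at mid-length, 11 mm above what it lies on; its x axis runs along the spacer.
- long_row: Grey tray fixed to the bench, holds the row of 120 mm spacers. 240 (its x) by 160 mm (its y) outside, walls 4 mm thick, 16 mm high; floor 4 mm thick. Origin: centre of its underside, on the bench. Spacers lie across it, along its y, two of them in its +x half; its -x half is free. The two trays are alike and may change places; only the spacers in them tell which is which.
- long_sample1: A 120 mm spacer, like long_spacer, already in its row (nearer the middle of long_row). Origin on its axis at mid-length, 11 mm above what it lies on; its x axis runs along the spacer.
- long_sample2: A 120 mm spacer, like long_spacer, already in its row (near the +x end of long_row). Origin on its axis at mid-length, 11 mm above what it lies on; its x axis runs along the spacer.

How it is judged:
By the outcome, as a careful person would: the job done as asked, in the order asked, and still so for the second after the job is handed in, with the robot touching nothing.
It also fails if it takes over 48 s, if anything falls off the work surface, if the arm or the gripper's body presses on something with over 40 N, if the wrist force passes 120 N, or if a joint passes its speed limit or range.

ROBOT

A 6-joint arm with a two-finger parallel gripper is mounted at the origin on the work surface. World frame = base frame: x ahead of the robot, y to its left, z up, the work surface at z = 0. Lengths are in m, angles in rad, forces in N, time in s.
With the tool pointing down it reaches from about 0.35 to 0.775 m from the base axis. Payload 7.3 kg.
Tool frame: the origin (TCP) lies at the very end of the fingers, on their centre line; the grasp point (between the pads) lies 19 mm behind it; z points along the fingers, y is the line along which they close (so a half turn about z gives the same grasp; the last joint's range is limited). The gripper opens to 92 mm and grips with 3 to 60 N. Pads are 19 mm wide; open, the fingers measure 130 mm over their backs; the gripper's body (75 mm by 190 mm) begins 47 mm behind the grasp point.
Start: joints at [1.082, 0.342, 1.524, -0, 1.275, -0.146], TCP at [0.176, 0.494, 0.227] pointing down, gripper open.
Joint ranges: [-2.53, 2.53], [-0.77, 2.02], [0.04, 2.7], [-1, 4.14], [0.28, 2.66], [-3.11, 3.11]. Speed limits (rad/s): [2.57, 2.57, 3.14, 3.14, 3.14, 3.14].

INTERFACE

Orientations are given as [roll, pitch, yaw] about the fixed x, y, z axes, in that order (R = Rz(yaw) Ry(pitch) Rx(roll)).
In Python, from cell import robot gives the robot as it stands.
- The arm moves only by the tool apply_moves, never from a script. Its argument "motion" is text: rows parted by semicolons, each of 7 numbers parted by spaces: the opening in per cent of the stroke, from 0 (shut) to 100 (fully open), then the shift along the tool's x, y, z in cm, then the turn, a rotation vector about the tool's x, y, z in rad. A call has 1 to 20 rows; each row shifts and turns the commanded pose from where the row before left it, along the tool's axes as they then stand; what a row does not reach is not made up. A row lasts 1/8 s, in which the tool goes at most 62.5 mm and 10.7 degrees, less where a joint would pass 70% of its speed; a pose out of reach is approached as far as the arm can. A call with a gripper value outside its range is refused whole. The fingers move at their own pace and stop on an object; "force" is the grip in N (left out, the last holds). Time passes only in rows, so rows that do not move let the fingers close. It gives the time, the measured TCP pose, the force, the opening and the grip force at its end, in the units of the state.
- robot.observe(): the state, without advancing time (a new reading comes with each control period).
- robot.read_camera(name): name is "side" or "top" or "wrist"; returns a dict with "img" (480x640x3 uint8, red, green, blue), "fovy" (degrees; the focal length in pixels is half the picture's height over the tangent of half this angle, whatever the lens; pixels are square), "cx", "cy" (the principal point, pixels), "R" (3x3) and "t" (3): a world point X has camera coordinates R X + t; the wrist camera has in their place "hand_eye" (4x4, takes a point from camera to tool coordinates, whose origin is the TCP and whose axes are the flange's). Camera axes: x right, y down, z forward; pixel columns grow to the right and rows downward; lengths in m; the calibration is good to about 2 mm. A picture is of the moment at which its call begins: read the wrist's pose just before it. There is no depth.
- robot.hand_in(): hands the job in; it is judged then, once.
Trained networks look in a picture, given as the dict that the camera call returned (one of the last four; its "shot" number tells which), for a name from the list of things; names that differ only in an ending like _2 or _b are one class to them, and where a whole thing is asked for, a point or a joint stands for the part that bears it (a point fixed in the world has none). Each returns a list of dicts, best first, with "score" (0 to 1); they miss things now and then, are a little off and sometimes report something else, mostly with a low value. They report only what shows in the picture. A call takes as long as a camera call.
- robot.search_frame(target, picture): "centre" ([x, y, z] in m, in world coordinates, good to about 4 mm: the middle of the surface that is visible of it).
- robot.trace(target, picture): "pixels" (480x640 bool, what is visible of it).
The state is a dict: "time": time; "qpos": joint angles; "qvel": joint speeds; "joint_efforts": joint torques, N m; "tool_pos": TCP position; "tool_rot": TCP orientation; "contact_force": force on the tool from outside, world axes, zero at the start; "torque": the same for the moment, N m; "opening": finger opening in m; "grip_force": force on a finger pad.
Only numpy, scipy, OpenCV 4.12 (cv2) and the standard library are available. Lean on these libraries where they do the work, as an engineer would, in place of code of your own. Each camera call takes 0.05 s, during which the arm holds its last target. There are 200 camera calls.

## Working session

There is one attempt and no reset: what is moved stays moved. The work goes in short steps, Python scripts to look and compute and a tool call to move; the robot and the scene stay as the last step left them, time stands still between calls to the robot, and variables do not carry over. Pictures are saved under pics/ and viewed, at most 10 in all, crops included, and the job is handed in when it is done.

Besides the shell and the picture viewer there is one more tool, called after "Request:" as name(argument=value, ...) on one line, values as JSON. apply_moves: Moves the arm, as the interface text tells. Its arguments: {"type":"object","properties":{"motion":{"type":"string"},"force":{"type":"number"}},"required":["motion"]}

```bash
mkdir -p pics
cat > h.py <<'E'
import numpy as np, cv2
from cell import robot
def K(p):
    f=240/np.tan(np.radians(p["fovy"])/2); return f
def back(p,uv,z):
    f=K(p);R=np.array(p["R"]);t=np.array(p["t"])
    uv=np.atleast_2d(uv).astype(float)
    d=np.c_[(uv[:,0]-p["cx"])/f,(uv[:,1]-p["cy"])/f,np.ones(len(uv))]@R
    o=-R.T@t
    return o+d*((z-o[2])/d[:,2])[:,None]
def axis(p,m,z):
    m=np.asarray(m).astype(np.uint8)
    ys,xs=np.nonzero(m)
    w=back(p,np.c_[xs,ys],z)[:,:2]
    r=cv2.minAreaRect(w.astype(np.float32)*1000)
    b=cv2.boxPoints(r); e=[b[1]-b[0],b[2]-b[1]]; L=[np.linalg.norm(v) for v in e]; v=e[int(np.argmax(L))]
    return np.round(r[0],1),np.round(sorted(L),1),round(float(np.arctan2(v[1],v[0])%np.pi),3),int(m.sum())
E
python3 - <<'E'
from h import *
p=robot.read_camera("top"); cv2.imwrite("pics/a.png",p["img"][...,::-1])
q=robot.read_camera("side"); cv2.imwrite("pics/b.png",q["img"][...,::-1])
print("top cam",-np.array(p["R"]).T@p["t"])
for n in ["short_spacer","long_spacer","medium_spacer","short_sample1","long_sample1","short_row","long_row"]:
    print(n)
    for r in robot.search_frame(n,p)[:4]: print("  c",np.round(r["centre"],3),round(r["score"],2))
    for r in robot.trace(n,p)[:4]: print("  t",axis(p,r["pixels"],0.02),round(r["score"],2))
print(robot.observe())
E
```

```text
top cam [ 0.47813288 -0.01976173  1.03391242]
short_spacer
  c [ 0.651 -0.022  0.022] 0.71
  t (array([650.5, -22.7]), array([21.7, 59. ], dtype=float32), 2.383, 240) 0.6
long_spacer
  c [ 0.526 -0.099  0.019] 0.67
  t (array([526.5, -98.2]), array([ 24.6, 120.3], dtype=float32), 0.806, 487) 0.9
medium_spacer
  c [0.535 0.052 0.02 ] 0.68
  t (array([530.3,  51.1]), array([21. , 92.6], dtype=float32), 0.599, 358) 0.64
short_sample1
  c [0.641 0.286 0.026] 0.59
  c [0.591 0.298 0.024] 0.56
  c [ 0.53  -0.3    0.006] 0.43
  t (array([642.3, 285.2]), array([22.2, 65.6], dtype=float32), 1.513, 271) 0.83
  t (array([592.7, 297.2]), array([19.7, 63.7], dtype=float32), 1.498, 235) 0.57
long_sample1
  c [ 0.639 -0.316  0.018] 0.96
  c [ 0.586 -0.306  0.021] 0.58
  t (array([ 584.8, -307.8]), array([ 22.7, 124. ], dtype=float32), 1.414, 479) 0.93
  t (array([ 637.5, -320.2]), array([ 24. , 124.9], dtype=float32), 1.413, 509) 0.69
short_row
  c [0.54  0.3   0.007] 0.57
  c [0.64  0.288 0.024] 0.21
  t (array([552. , 296.7]), array([164.9, 240.4], dtype=float32), 3.051, 7810) 0.84
long_row
  c [
[... 172 characters left out ...]
32), 1.516, 284) 0.71
{'time': 0.8, 'qpos': array([ 1.08200677e+00,  3.41979146e-01,  1.52411130e+00,  4.71948451e-05,
        1.27540016e+00, -1.45993285e-01]), 'qvel': array([ 0.00100663,  0.00222922, -0.00014171,  0.0013039 , -0.00064325,
        0.00041541]), 'joint_efforts': array([-1.46756571e-03, -4.31081808e+01, -2.44466847e+01,  7.17545883e-02,
        4.84087388e-02,  1.03387515e-05]), 'tool_pos': array([0.1764335 , 0.49448217, 0.22674739]), 'tool_rot': array([ 3.14148512e+00, -2.98260409e-05,  2.79878265e+00]), 'contact_force': array([ 0.16855833, -0.59775557,  0.59254418]), 'torque': array([ 0.05201503, -0.04739215,  0.00926215]), 'grip_force': 0.0, 'opening': 0.0918942336625311}
```

View pics/a.png

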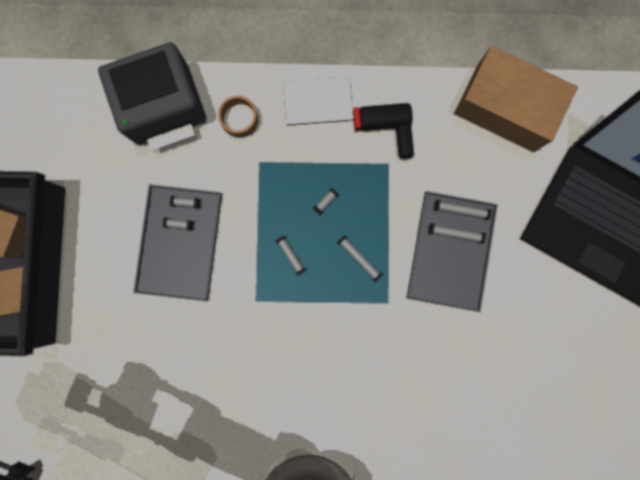

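View pics/b.png

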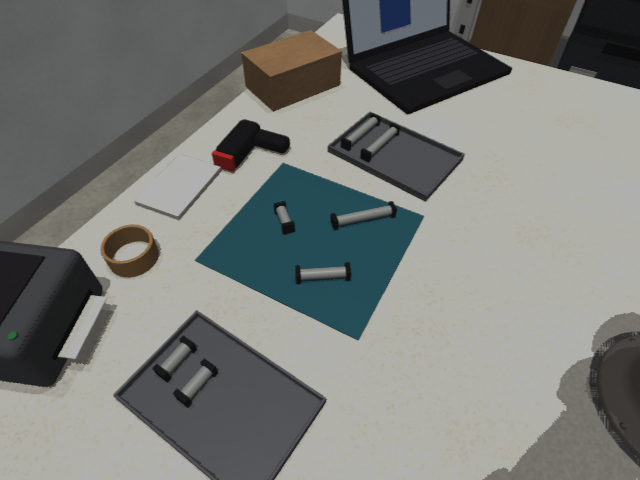

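The top view shows the short samples in the left tray (pixel ~(180,212)) and the long samples in the right tray (~(460,220)). On the mat are the short spacer (326,200), the medium (291,255) and the long (360,258). The side view agrees, and the network positions match the pictures.

```bash
cat >> h.py <<'E'
from scipy.spatial.transform import Rotation as Ro
def go(pos,yaw,cur=None):
    s=robot.observe(); p,r=(s["tool_pos"],s["tool_rot"]) if cur is None else cur
    dy=(yaw-r[2]+np.pi)%(2*np.pi)-np.pi
    R=Ro.from_euler("xyz",[np.pi,0,yaw]).as_matrix()
    d=R.T@(np.array(pos)-p)*100
    print("turn z %.3f then shift cm"%(-dy),np.round(d,2),"len %.1f"%np.linalg.norm(d))
E
python3 - <<'E'
from h import *
go([.651,-.022,.15],2.383)
E
```

```text
turn z 0.416 then shift cm [-69.97  -4.84   7.67] len 70.6
```

Request:
apply_moves(motion="65 0 0 0 0 0 0.139; 65 0 0 0 0 0 0.139; 65 0 0 0 0 0 0.138; 65 -5 -0.35 0.55 0 0 0; 65 -5 -0.35 0.55 0 0 0; 65 -5 -0.35 0.55 0 0 0; 65 -5 -0.35 0.55 0 0 0; 65 -5 -0.35 0.55 0 0 0; 65 -5 -0.35 0.55 0 0 0; 65 -5 -0.35 0.55 0 0 0; 65 -5 -0.35 0.55 0 0 0; 65 -5 -0.35 0.55 0 0 0; 65 -5 -0.35 0.55 0 0 0; 65 -5 -0.35 0.55 0 0 0; 65 -5 -0.35 0.55 0 0 0; 65 -5 -0.35 0.55 0 0 0; 65 -4.97 -0.29 0.52 0 0 0; 65 0 0 0 0 0 0")

```text
time: 3.05
tool_pos: [0.6521, -0.0251, 0.1486]
tool_rot: [-3.141, -0.0, 2.379]
contact_force: [0.0, 0.2, 0.2]
opening: 0.0599
grip_force: 0.0
```

```bash
cat >> h.py <<'E'
def wrist():
    s=robot.observe(); p=robot.read_camera("wrist"); H=np.array(p["hand_eye"])
    T=np.eye(4); T[:3,:3]=Ro.from_euler("xyz",s["tool_rot"]).as_matrix(); T[:3,3]=s["tool_pos"]
    C=np.linalg.inv(T@H); p["R"]=C[:3,:3]; p["t"]=C[:3,3]; return p
E
python3 - <<'E'
from h import *
s=robot.observe(); print(s["time"],s["tool_pos"],s["tool_rot"])
p=wrist(); cv2.imwrite("pics/c.png",p["img"][...,::-1])
for n in ["short_spacer"]:
    for r in robot.trace(n,p)[:3]: print(axis(p,r["pixels"],0.02),r["score"])
go([.651,-.022,.006],2.383)
E
```

```text
3.05 [ 0.65214338 -0.02508694  0.1485593 ] [-3.14096099e+00 -1.25776469e-04  2.37923612e+00]
(array([650.3, -20.9]), array([22.3, 63.6], dtype=float32), 2.407, 1957) 0.61
(array([ 498.3, -218.1]), array([46.1, 73.3], dtype=float32), 2.977, 3060) 0.28
turn z -0.001 then shift cm [-0.03  0.04 14.34] len 14.3
```

View pics/c.png

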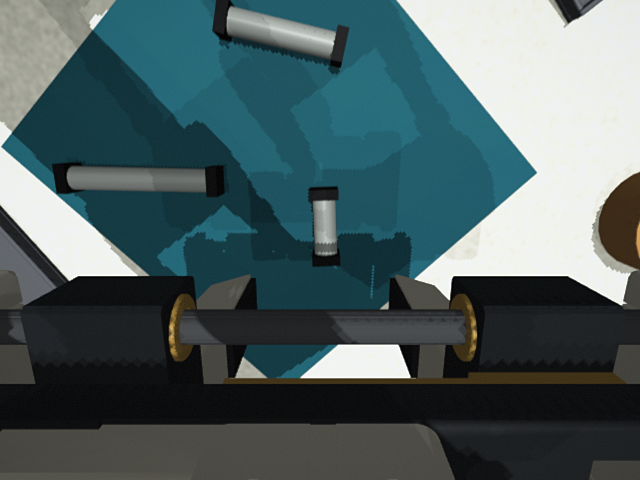

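The wrist view shows the short spacer at (325,226), between the fingers and aligned with them. The position agrees with the top view to 2 mm.

Request:
apply_moves(motion="65 0 0.04 4 0 0 -0.01; 65 0 0 4 0 0 0; 65 0 0 3 0 0 0; 65 0 0 2 0 0 0; 65 0 0 1.2 0 0 0; 65 0 0 0 0 0 0; 5 0 0 0 0 0 0; 5 0 0 0 0 0 0; 5 0 0 0 0 0 0; 5 0 0 0 0 0 0; 5 0 0 0 0 0 0; 5 0 0 0 0 0 0", force=20)

```text
time: 4.65
tool_pos: [0.6512, -0.0218, 0.0081]
tool_rot: [3.142, 0.0, 2.393]
contact_force: [-0.5, 0.1, 0.6]
opening: 0.0173
grip_force: 19.9
```

Run:
```python
from h import *
s=robot.observe();print(s["tool_pos"],s["tool_rot"],s["opening"],s["grip_force"])
p=s["tool_pos"].copy();p[2]+=.12; print(p)
go([.502,.301,p[2]],1.49,(p,s["tool_rot"]))
```

```text
[ 0.65120812 -0.02181432  0.00814051] [3.14150461e+00 7.37329638e-05 2.39280415e+00] 0.017307136316825355 19.94167596101761
[ 0.65120812 -0.02181432  0.12814051]
turn z 0.903 then shift cm [ 30.97 -17.48  -0.  ] len 35.6
```

Request:
apply_moves(motion="5 0 0 -2 0 0 0; 5 0 0 -5 0 0 0; 5 0 0 -5 0 0 0; 5 0 0 0 0 0 0.15; 5 0 0 0 0 0 0.15; 5 0 0 0 0 0 0.15; 5 0 0 0 0 0 0.15; 5 0 0 0 0 0 0.15; 5 0 0 0 0 0 0.153; 5 3.9 -2.2 0 0 0 0; 5 3.9 -2.2 0 0 0 0; 5 3.9 -2.2 0 0 0 0; 5 3.9 -2.2 0 0 0 0; 5 3.9 -2.2 0 0 0 0; 5 3.9 -2.2 0 0 0 0; 5 3.9 -2.2 0 0 0 0; 5 3.67 -2.08 0 0 0 0; 5 0 0 0 0 0 0; 5 0 0 0 0 0 0")

```text
time: 7.02
tool_pos: [0.5023, 0.3008, 0.1289]
tool_rot: [3.14, -0.0, 1.49]
contact_force: [0.8, 0.0, -0.9]
opening: 0.0172
grip_force: 19.9
```

Run:
```python
from h import *
s=robot.observe();print(s["time"],s["tool_pos"],s["tool_rot"],s["opening"],s["grip_force"])
go([.502,.301,.0095],1.49)
p=robot.read_camera("top"); cv2.imwrite("pics/d.png",cv2.resize(p["img"][150:350,80:280,::-1],None,fx=3,fy=3))
```

```text
7.025 [0.50234127 0.30082363 0.12889381] [ 3.14042586e+00 -2.10261561e-04  1.49025719e+00] 0.017225923951838324 19.941288828849792
turn z 0.000 then shift cm [ 1.000e-02 -4.000e-02  1.194e+01] len 11.9
```

View pics/d.png

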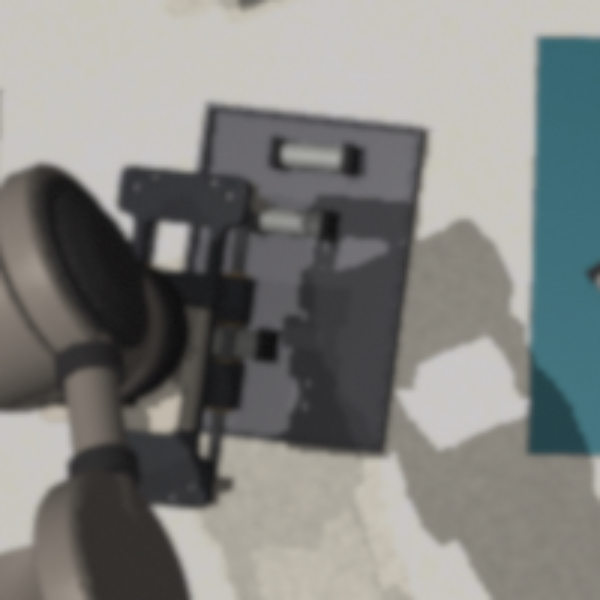

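The spacer is held level above the free half of the left tray (cap at (265,345) in the crop). I'll lower it and release.

Request:
apply_moves(motion="5 0 0 4 0 0 0; 5 0 0 4 0 0 0; 5 0 0 2.5 0 0 0; 5 0 0 1 0 0 0; 5 0 0 0.44 0 0 0; 5 0 0 0 0 0 0; 5 0 0 0 0 0 0; 25 0 0 0 0 0 0; 40 0 0 0 0 0 0; 45 0 0 0 0 0 0; 45 0 0 -1 0 0 0; 45 0 0 -4 0 0 0; 45 0 0 -5 0 0 0; 45 0 0 -4 0 0 0")

```text
time: 8.82
tool_pos: [0.5023, 0.3012, 0.1514]
tool_rot: [3.14, -0.001, 1.49]
contact_force: [-0.0, 1.1, -0.6]
opening: 0.0413
grip_force: 0.0
```

Run:
```python
from h import *
s=robot.observe();print(s["time"])
go([.5265,-.0985,.15],.806)
```

```text
8.825
turn z 0.684 then shift cm [-27.17  29.42   0.14] len 40.0
```

Request:
apply_moves(motion="65 0 0 0 0 0 0.17; 65 0 0 0 0 0 0.17; 65 0 0 0 0 0 0.17; 65 0 0 0 0 0 0.174; 65 -3.4 3.7 0 0 0 0; 65 -3.4 3.7 0 0 0 0; 65 -3.4 3.7 0 0 0 0; 65 -3.4 3.7 0 0 0 0; 65 -3.4 3.7 0 0 0 0; 65 -3.4 3.7 0 0 0 0; 65 -3.4 3.7 0 0 0 0; 65 -3.37 3.52 0 0 0 0; 65 0 0 0 0 0 0; 65 0 0 0 0 0 0")

```text
time: 10.58
tool_pos: [0.5259, -0.0983, 0.149]
tool_rot: [-3.141, -0.0, 0.805]
contact_force: [0.4, 0.8, -0.0]
opening: 0.0597
grip_force: 0.0
```

Run:
```python
from h import *
s=robot.observe(); print(s["time"],s["tool_pos"],s["tool_rot"])
t=robot.read_camera("top"); cv2.imwrite("pics/e0.png",cv2.resize(t["img"][150:350,80:280,::-1],None,fx=3,fy=3))
for r in robot.trace("short_spacer",t)[:4]: print("top",axis(t,r["pixels"],0.02),r["score"])
p=wrist(); cv2.imwrite("pics/e.png",p["img"][...,::-1])
for r in robot.trace("long_spacer",p)[:3]: print(axis(p,r["pixels"],0.02),r["score"])
go([.5265,-.0985,.008],.806)
```

```text
10.575 [ 0.52594031 -0.0982609   0.14895444] [-3.14139365e+00 -4.84742822e-04  8.05255852e-01]
top (array([501.6, 300.1]), array([20.2, 65.3], dtype=float32), 1.511, 272) 0.66
top (array([641.2, 285.4]), array([22.3, 66. ], dtype=float32), 1.546, 275) 0.17
(array([526., -98.]), array([ 21.8, 122.5], dtype=float32), 0.785, 3573) 0.66
turn z 0.002 then shift cm [-0.05  0.1  14.08] len 14.1
```

View pics/e.png

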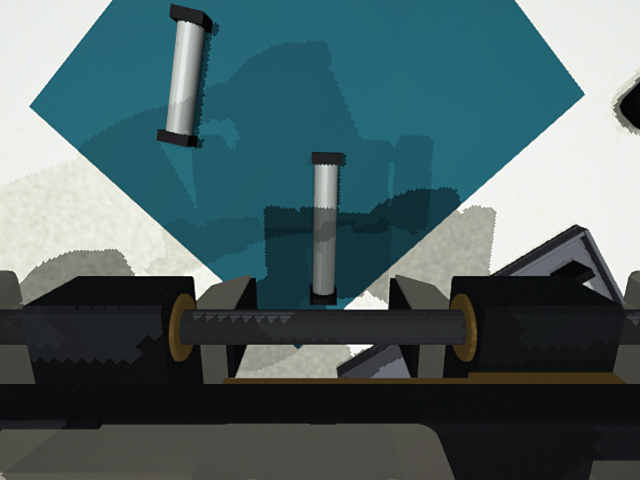

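View pics/e0.png

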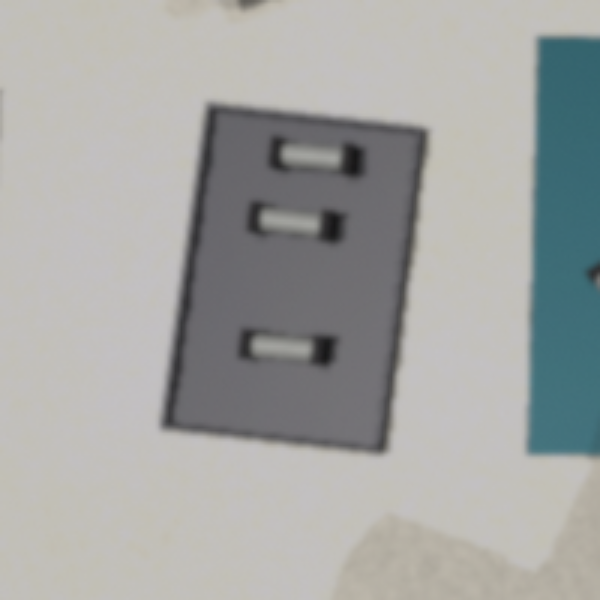

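The short spacer lies well in its row, at crop pixel (287,348). The wrist view shows the long spacer centred between the fingers, at (325,228), and clear of the medium one.

Request:
apply_moves(motion="65 0 0.05 4 0 0 0.01; 65 0 0 4 0 0 0; 65 0 0 3 0 0 0; 65 0 0 2 0 0 0; 65 0 0 1.07 0 0 0; 65 0 0 0 0 0 0; 5 0 0 0 0 0 0; 5 0 0 0 0 0 0; 5 0 0 0 0 0 0; 5 0 0 0 0 0 0; 5 0 0 0 0 0 0; 5 0 0 0 0 0 0", force=30)

```text
time: 12.28
tool_pos: [0.5265, -0.0991, 0.0081]
tool_rot: [3.141, -0.0, 0.796]
contact_force: [-1.0, 0.2, 2.3]
opening: 0.017
grip_force: 30.0
```

Run:
```python
from h import *
s=robot.observe();print(s["tool_pos"],s["tool_rot"],s["opening"],s["grip_force"])
p=s["tool_pos"].copy();p[2]+=.12; print(p)
go([.497,-.289,p[2]],1.408,(p,s["tool_rot"]))
```

```text
[ 0.52651509 -0.09908978  0.00805314] [ 3.14143231e+00 -1.98521752e-04  7.95599092e-01] 0.016992970285246996 29.99789446592331
[ 0.52651509 -0.09908978  0.12805314]
turn z -0.612 then shift cm [-19.22   0.17   0.  ] len 19.2
```

Request:
apply_moves(motion="5 0 0 -2 0 0 0; 5 0 0 -5 0 0 0; 5 0 0 -5 0 0 0; 5 0 0 0 0 0 -0.15; 5 0 0 0 0 0 -0.15; 5 0 0 0 0 0 -0.15; 5 0 0 0 0 0 -0.162; 5 -3.8 0.03 0 0 0 0; 5 -3.8 0.03 0 0 0 0; 5 -3.8 0.03 0 0 0 0; 5 -3.8 0.03 0 0 0 0; 5 -4 0.05 0 0 0 0; 5 0 0 0 0 0 0; 5 0 0 0 0 0 0")

```text
time: 14.02
tool_pos: [0.4966, -0.2881, 0.1274]
tool_rot: [-3.14, -0.001, 1.407]
contact_force: [0.5, 0.5, -1.4]
opening: 0.0171
grip_force: 30.0
```

Run:
```python
from h import *
s=robot.observe();print(s["time"],s["tool_pos"],s["tool_rot"],s["opening"],s["grip_force"])
go([.497,-.289,.0095],1.408)
p=robot.read_camera("top"); cv2.imwrite("pics/f.png",cv2.resize(p["img"][150:350,340:540,::-1],None,fx=3,fy=3))
```

```text
14.025 [ 0.49661748 -0.28810424  0.12739001] [-3.14048234e+00 -1.11939579e-03  1.40742095e+00] 0.017093005224475967 29.9886953830719
turn z -0.001 then shift cm [-0.08  0.05 11.79] len 11.8
```

View pics/f.png

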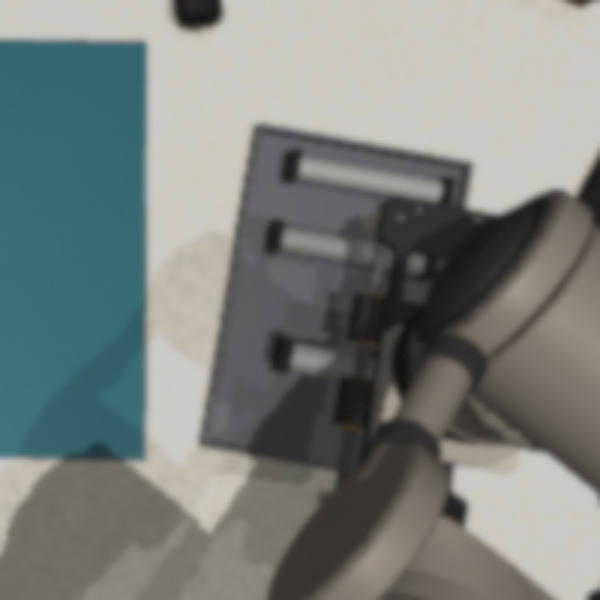

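The spacer is held over the free half of the right tray, parallel to the samples.

Request:
apply_moves(motion="5 0 0 4 0 0 0; 5 0 0 4 0 0 0; 5 0 0 2.4 0 0 0; 5 0 0 1 0 0 0; 5 0 0 0.4 0 0 0; 5 0 0 0 0 0 0; 5 0 0 0 0 0 0; 25 0 0 0 0 0 0; 40 0 0 0 0 0 0; 45 0 0 0 0 0 0; 45 0 0 -1 0 0 0; 45 0 0 -4 0 0 0; 45 0 0 -5 0 0 0; 45 0 0 -5 0 0 0; 45 5 0 0 0 0 0; 45 5 0 0 0 0 0; 45 5 0 0 0 0 0; 45 5 0 0 0 0 0; 45 0 0 0 0 0 0; 45 0 0 0 0 0 0")

```text
time: 16.58
tool_pos: [0.5295, -0.0918, 0.1604]
tool_rot: [3.141, 0.0, 1.408]
contact_force: [0.2, -0.6, -0.1]
opening: 0.041
grip_force: 0.0
```

Run:
```python
from h import *
print(robot.observe()["time"])
p=robot.read_camera("top"); cv2.imwrite("pics/g.png",p["img"][...,::-1])
for n in ["long_spacer","medium_spacer","long_sample1","short_sample1"]:
    for r in robot.trace(n,p)[:4]: print(n,axis(p,r["pixels"],0.02),round(r["score"],2))
q=robot.read_camera("side"); cv2.imwrite("pics/i.png",q["img"][...,::-1])
```

```text
16.575
long_spacer (array([ 495. , -305.7]), array([22. , 86.1], dtype=float32), 1.368, 338) 0.8
medium_spacer (array([530. ,  52.5]), array([19.6, 88.8], dtype=float32), 0.566, 302) 0.94
long_sample1 (array([ 637.3, -320.2]), array([ 24.3, 125.6], dtype=float32), 1.42, 525) 0.87
long_sample1 (array([ 581.9, -327.3]), array([18.4, 81.7], dtype=float32), 1.409, 292) 0.71
short_sample1 (array([639.3, 285. ]), array([25.9, 66.9], dtype=float32), 1.482, 295) 0.74
short_sample1 (array([593.7, 298.4]), array([22.1, 65.8], dtype=float32), 1.507, 241) 0.56
```

View pics/g.png

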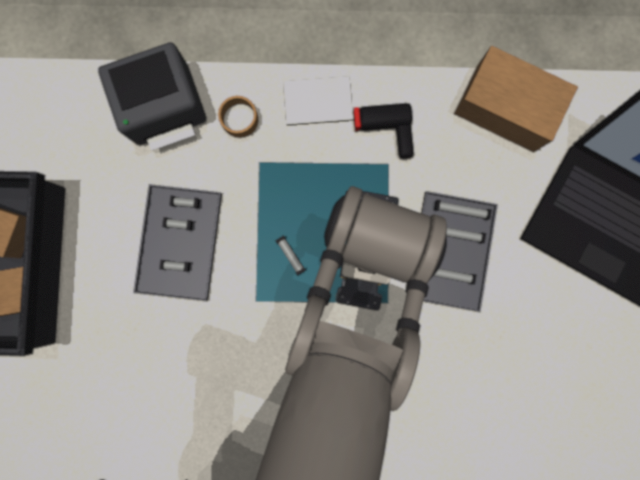

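View pics/i.png

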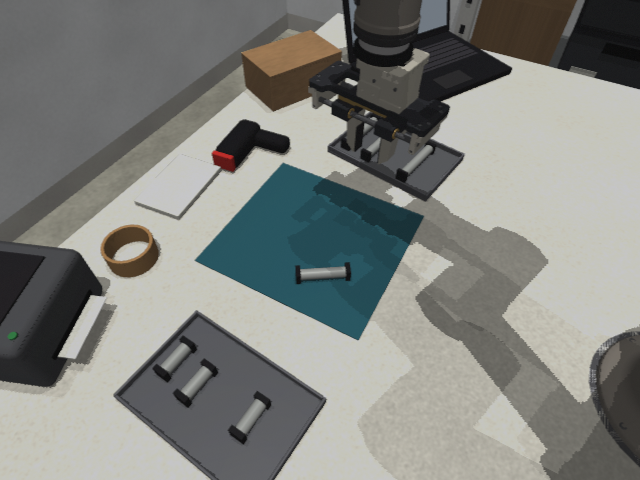

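Both views show the short spacer in the left row, top (175,266). The long spacer lies flat in the right row, top (455,276) and side (415,162). The medium spacer and the samples haven't moved, and the arm is clear.

```bash
python3 -c "
from cell import robot
print(robot.hand_in())"
```

```text
the job is handed in; nothing more can be done
None
```

The short and long spacers now lie flat in their matching rows, roughly parallel to the ones already there; the medium spacer and the samples are where they were, and the job is handed in at about 17 s on the robot's clock.

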